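# Lock the microscope's sample stage

## Task

Lock the sample stage that has the square table: pull its black lock knob straight up until its steel pin clears the block beside it, turn it clockwise (seen from above) over the block to the other slot, push it down fully home and let go. Leave the knob of the stage with the round table as it is.

Things in the scene. Friction and masses are not known exactly. Their poses are not given: they have to be found in the camera images.
- lock_grip (a point): Grip point of the square-table stage's lock knob, on its vertical axis, 68 mm above the work surface when home; moves with the knob; z up, x along the bar to its white line and pin. Black skirt 40 mm across with an upright bar 46 long, 14 thick, 40 mm tall (top 12 mm above this point): pinch its 14 mm from above. The 200 x 110 mm aluminium stage is fixed; its 84 mm table is at most 45 mm high.
- lock_pull (a joint): How far that knob is pulled up, m: 0 fully home, 0.024 upper stop. A 6 mm steel pin sticks out of its skirt to 43 mm from the axis, beside a 14 mm steel block (30 to 44 mm from the axis, top 42 mm above the work surface); it clears the block from 0.010 on, 0.018 is comfortable. About 4 N of friction keeps it at any height.
- lock_turn (a joint): Angle of that knob, rad, growing clockwise from above: about 0 the unlocked slot (start), 1.05 the middle of the locked slot (black dot on the plate). Each slot, between block and a thin post, leaves 0.17 of play either way; stops at -0.17 and 1.22. Turns easily when pulled up (0.05 N m, no spring); when down the block bars the pin.
- other_pull (a joint): The same as lock_pull, for the identical knob of the other stage, of the same size but with a round table (84 mm across). It is to be left alone.

How it is judged (in metres and radians):
On the way, in this order (a step that is already met when the one before it is completed fails the run):
1. the knob is pulled up so that its pin is clear of the block (8 mm or more), still on the unlocked side (value of joint lock_pull above 0.008 m and value of joint lock_turn below 0.5 rad), for 0.1 s.
2. pulled up, it is turned clockwise over the block to the locked slot (value of joint lock_pull above 0.006 m and value of joint lock_turn above 0.82 rad), for 0.1 s.
At the end, for the whole second after the job is handed in: The square-table stage's knob is fully home (within 4 mm) with its pin in the locked slot (turned at least 0.82 rad), and the round-table stage's knob is still home (within 4 mm) (value of joint each of lock_pull, other_pull below 0.004 m and value of joint lock_turn above 0.82 rad); the robot touches nothing.
It fails at once if the knob of the round-table stage is pulled up (8 mm or more) (value of joint other_pull above 0.008 m).
It also fails if it takes over 35 s, if anything falls off the work surface, if the arm or the gripper's body presses on something with over 40 N, if the wrist force passes 120 N, or if a joint passes its speed limit or range.

## Robot

A 6-joint arm with a two-finger parallel gripper is mounted at the origin on the work surface. World frame = base frame: x ahead of the robot, y to its left, z up, the work surface at z = 0. Lengths are in mm, angles in rad, forces in N, time in s.
With the tool pointing down it reaches from about 350 to 775 mm from the base axis. Payload 7.3 kg.
Tool frame: the origin (TCP) lies midway between the tips of the shut fingers; the grasp point (between the pads) lies 19 mm behind it; z points along the fingers, y is the line along which they close (so a half turn about z gives the same grasp; the last joint's range is limited). The gripper opens to 92 mm and grips with 3 to 60 N. Pads are 19 mm wide; open, the fingers measure 130 mm over their backs; the gripper's body (75 mm by 190 mm) begins 47 mm behind the grasp point.
Start: joints at [-1.437, 0.342, 1.524, -0, 1.275, -0.146], TCP at [145.008, -504.599, 201.141] pointing down, gripper open.
Joint ranges: [-2.53, 2.53], [-0.77, 2.02], [0.04, 2.7], [-1, 4.14], [0.28, 2.66], [-3.11, 3.11]. Speed limits (rad/s): [2.57, 2.57, 3.14, 3.14, 3.14, 3.14].

## Interface

Orientations are given as [roll, pitch, yaw] about the fixed x, y, z axes, in that order (R = Rz(yaw) Ry(pitch) Rx(roll)).
In Python, from plant import * gives the robot as it stands.
- The arm moves only by the tool step_arm, never from a script. Its argument "deltas" is one flat list of numbers, 5 for each row, row after row: the shift along the world's x, y, z in mm, then the turn about the world's z in degrees, then the finger opening in mm, from 0 to 91.8. In form: [tx, ty, tz, turn, gripper, tx, ty, tz, turn, gripper, ...]. A call has exactly 10 rows; each row shifts and turns the commanded pose from where the row before left it; what a row does not reach is not made up. A row lasts 1/8 s, in which the tool goes at most 62.5 mm and 10.7 degrees, less where a joint would pass 70% of its speed; a pose out of reach is approached as far as the arm can. A call is refused whole if a number of a shift passes 62.5 or a number of a turn 10.7, either way. A call with a gripper value outside its range is refused whole. The fingers move at their own pace and stop on an object; the grip force is fixed at half the most. Time passes only in rows, so rows that do not move let the fingers close, or fill a call up. It gives the time, the measured TCP pose, the force, the opening and the grip force at its end, in the units of the state.
- get_obs(): the state, without advancing time (a new reading comes with each control period).
- capture(name): name is "scene" or "top"; returns the picture (420x560x3 uint8, red, green, blue); there is no depth.
- camera_params(name): a dict with "mtx" (3x3 intrinsics, pixels), "rvec" (rotation vector, rad) and "tvec" (3), from world to camera coordinates, as OpenCV has them. Camera axes: x right, y down, z forward; pixel columns grow to the right and rows downward; lengths in mm; the calibration is good to about 2 mm. A picture is of the moment at which its call begins. camera_params takes no time and is no camera call.
- close_job(): hands the job in; it is judged then, once.
The state is a dict: "time": time; "joint_positions": joint angles; "dq": joint speeds; "tau": joint torques, N m; "tool_pos": TCP position; "tcp_rot": TCP orientation; "contact_force": force on the tool from outside, world axes, zero at the start; "moment": the same for the moment, N m; "grip_width": finger opening in mm; "finger_force": force on a finger pad.
Only numpy, scipy, OpenCV 4.12 (cv2) and the standard library are available. Lean on these libraries where they do the work, as an engineer would, in place of code of your own. Each camera call takes 0.05 s, during which the arm holds its last target. There are 200 camera calls.

## Working session

There is one attempt and no reset: what is moved stays moved. The work goes in short steps, Python scripts to look and compute and a tool call to move; the robot and the scene stay as the last step left them, time stands still between calls to the robot, and variables do not carry over. Pictures are saved under pics/ and viewed, at most 10 in all, crops included, and the job is handed in when it is done.

Besides the shell and the picture viewer there is one more tool, called after "Request:" as name(argument=value, ...) on one line, values as JSON. step_arm: Moves the arm, as the interface text tells. Its arguments: {"type":"object","properties":{"deltas":{"type":"array","items":{"type":"number"}}},"required":["deltas"]}

```bash
mkdir -p pics
python3 - <<'E'
from plant import *
import cv2
for n in("scene","top"):
    cv2.imwrite(f"pics/{n}0.png",capture(n)[:,:,::-1]); print(camera_params(n))
print(get_obs())
E
```

```text
{'mtx': array([[448.57305565,   0.        , 280.42726879],
       [  0.        , 448.57305565, 214.94029971],
       [  0.        ,   0.        ,   1.        ]]), 'rvec': array([ 1.23821469,  2.39850536, -0.87311606]), 'tvec': array([ 325.41873259, -298.40606974, 1209.51945146])}
{'mtx': array([[545.62875869,   0.        , 274.31891062],
       [  0.        , 545.62875869, 213.0443893 ],
       [  0.        ,   0.        ,   1.        ]]), 'rvec': array([ 2.18852795, -2.12468815,  0.14585393]), 'tvec': array([ -35.4683995 ,  549.64116799, 1034.79499697])}
{'time': 0.1, 'joint_positions': array([-1.43698581e+00,  3.42656542e-01,  1.52489724e+00, -2.92652152e-05,
        1.27542335e+00, -1.46012846e-01]), 'dq': array([-1.44125989e-04, -1.50558891e-03, -2.85465491e-03, -9.00051423e-05,
        6.59612512e-05,  5.22623862e-04]), 'tau': array([ 1.74048026e-03, -4.32003164e+01, -2.44694585e+01,  7.19188456e-02,
        5.26377093e-02, -4.17495517e-05]), 'tool_pos': array([ 144.94976959, -504.18155279,  200.5211454 ]), 'tcp_rot': array([-3.14021883e+00, -1.73746176e-04,  2.79831783e-01]), 'contact_force': array([-0.13685172, -0.44535767,  0.22654607]), 'moment': array([ 0.00599134,  0.02606473, -0.00747752]), 'finger_force': 0.0, 'grip_width': 92.02253855659043}
```

View pics/top0.png

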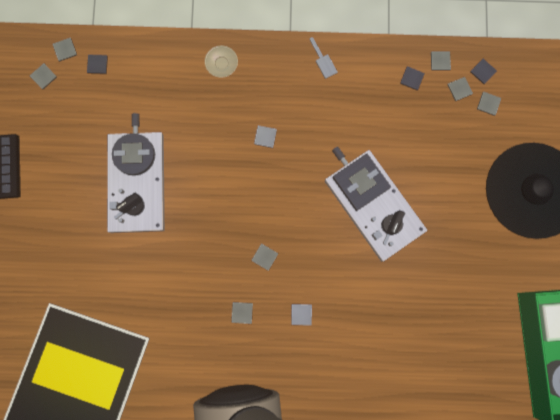

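View pics/scene0.png

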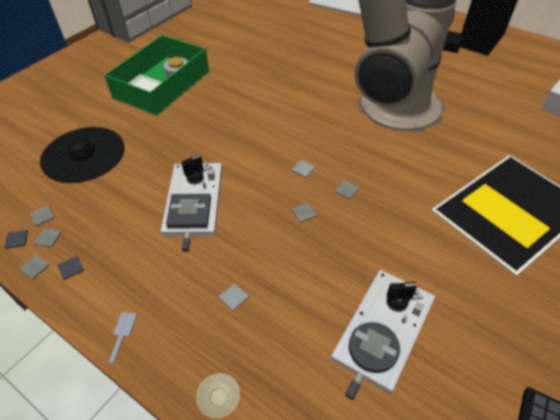

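The square-table stage is on the right in the top view, with its knob near (393,222). In the scene view its knob is near (193,172). I'll enlarge both.

```bash
python3 - <<'E'
import cv2,numpy as np
a=cv2.imread("pics/top0.png")[185:255,350:430]; b=cv2.imread("pics/scene0.png")[140:210,160:240]
f=lambda i:cv2.resize(i,None,fx=5,fy=5,interpolation=cv2.INTER_CUBIC)
cv2.imwrite("pics/crop.png",np.hstack([f(a),f(b)]))
E
cat > h.py <<'E'
import numpy as np,cv2
from plant import *
def ray(n,uv):
    p=camera_params(n);R=cv2.Rodrigues(p["rvec"])[0];t=p["tvec"].ravel()
    d=R.T@np.linalg.solve(p["mtx"],[uv[0],uv[1],1.]);return -R.T@t,d
def onz(n,uv,z):
    c,d=ray(n,uv);return (c+d*(z-c[2])/d[2]).round(1)
def proj(n,P):
    p=camera_params(n);return cv2.projectPoints(np.float64(P).reshape(-1,1,3),p["rvec"],p["tvec"],p["mtx"],None)[0][:,0].round(1)
E
```

```text
(no output)
```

View pics/crop.png

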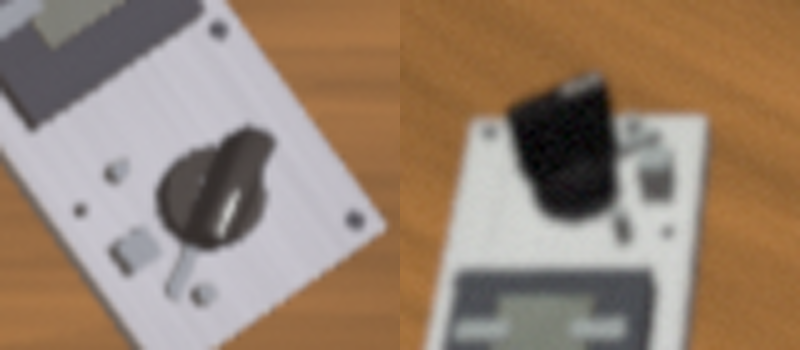

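The enlarged view shows the bar from upper right (258,135) to the white line (228,215), and the pin tip near (177,297). The block is at (133,250), the dot at (80,210) and the posts at (117,170) and (203,293), all in crop pixels at 5x.

Run:
```python
from h import *
T=lambda x,y:(350+(x-2)/5,185+(y-2)/5)
S=lambda x,y:(160+(x-402)/5,140+(y-2)/5)
ax=onz("top",T(212,197),40); tip=onz("top",T(176,295),35); blk=onz("top",T(137,245),42)
dot=onz("top",T(80,210),25)
print("axis",ax,"tip",tip,"blk",blk,"dot",dot)
for q in(tip,blk,dot):
    d=q-ax; print(np.hypot(*d[:2]),np.degrees(np.arctan2(d[1],d[0])))
d=(tip-ax)[:2];d/=np.hypot(*d)
print("stage edge dir", onz("top",T(385,228),22)-onz("top",T(230,0),22))
print("white top", onz("top",T(229,213),80), "far",onz("top",T(258,137),80))
print("scene bar top L,R",onz("scene",S(517,103),80),onz("scene",S(598,80),80))
for s in(-23,23):
    P=[*(ax[:2]+d*s),80]
    for n in("top","scene"):
        u=proj(n,P)[0]; print(s,n,(u-([350,185] if n=="top" else [160,140]))*5+([2,2] if n=="top" else [402,2]))
```

```text
axis [ 535.2 -249.5   40. ] tip [ 496.9 -236.5   35. ] blk [ 515.4 -219.8   42. ] dot [ 530.3 -200.5   25. ]
40.44613702197041 161.25147302844067
35.69495762709352 123.69006752597991
49.24439054349237 95.71059313749974
stage edge dir [-90.  -61.6   0. ]
white top [ 524.7 -247.    80. ] far [ 553.9 -257.9   80. ]
scene bar top L,R [ 552.8 -260.4   80. ] [ 522.1 -241.7   80. ]
-23 top [255.  128.5]
-23 scene [516.5 112. ]
23 top [216.  242.5]
23 scene [611.   68.5]
```

Request:
step_arm(deltas=[49,32,-9,-5,60,49,32,-9,-5,60,49,32,-9,-5,60,49,32,-9,-5,60,49,32,-9,-5,60,49,32,-9,-5,60,49,32,-9,-5,60,48,30,-9,-4,60,0,0,0,0,60,0,0,0,0,60])

```text
time: 1.35
tool_pos: [535.5, -250.5, 128.6]
tcp_rot: [3.141, 0.001, -0.4]
contact_force: [-0.0, -0.4, 0.3]
grip_width: 59.9
finger_force: 0.0
```

Run:
```python
from h import *
o=get_obs();print(o["time"],o["tool_pos"],o["tcp_rot"],o["joint_positions"])
a=capture("top")[160:280,330:460,::-1]; b=capture("scene")[110:230,130:260,::-1]
f=lambda i:cv2.resize(i,None,fx=3,fy=3,interpolation=cv2.INTER_CUBIC)
cv2.imwrite("pics/crop2.png",np.hstack([f(a),f(b)]))
```

```text
1.35 [ 535.5150949  -250.45712501  128.62204318] [ 3.14130434e+00  1.39354001e-03 -3.99799768e-01] [-5.66761284e-01  5.25536472e-01  1.43874335e+00 -5.58268848e-04
  1.17863913e+00  1.40404831e+00]
```

View pics/crop2.png

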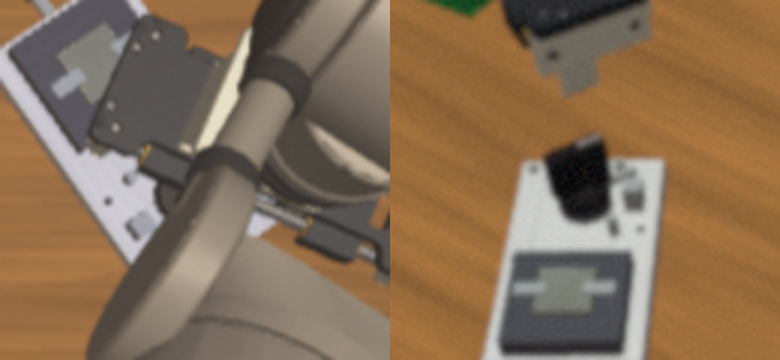

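The gripper sits above the knob, with the near finger tip at (580,95) and the bar at (575,160), and its orientation matches the bar. Now I'll descend.

Request:
step_arm(deltas=[0,0,-10,0,60,0,0,-10,0,60,0,0,-10,0,60,0,0,-10,0,60,0,0,-10,0,60,0,0,-9,0,60,0,0,-9,0,60,0,0,-9,0,60,0,0,0,0,60,0,0,0,0,60])

```text
time: 2.7
tool_pos: [536.2, -250.7, 52.4]
tcp_rot: [3.141, -0.001, -0.401]
contact_force: [-0.3, 0.3, 0.0]
grip_width: 59.9
finger_force: 0.0
```

Request:
step_arm(deltas=[0,0,0,0,30,0,0,0,0,30,0,0,0,0,20,0,0,0,0,10,0,0,0,0,5,0,0,0,0,5,0,0,0,0,5,0,0,0,0,5,0,0,0,0,5,0,0,0,0,5])

```text
time: 3.95
tool_pos: [536.0, -250.8, 52.2]
tcp_rot: [3.141, -0.0, -0.401]
contact_force: [-1.2, -3.5, -0.3]
grip_width: 12.8
finger_force: 30.0
```

Run:
```python
from h import *
o=get_obs();print(o["contact_force"],o["moment"],o["tool_pos"],o["tcp_rot"])
b=capture("scene")[110:230,130:260,::-1]
cv2.imwrite("pics/crop3.png",cv2.resize(b,None,fx=4,fy=4,interpolation=cv2.INTER_CUBIC))
```

```text
[-1.17981246 -3.50399347 -0.29041876] [-0.37979379  0.2536312   0.03412818] [ 535.96200928 -250.78097515   52.18283412] [ 3.14123901e+00 -6.99364110e-05 -4.00874068e-01]
```

View pics/crop3.png

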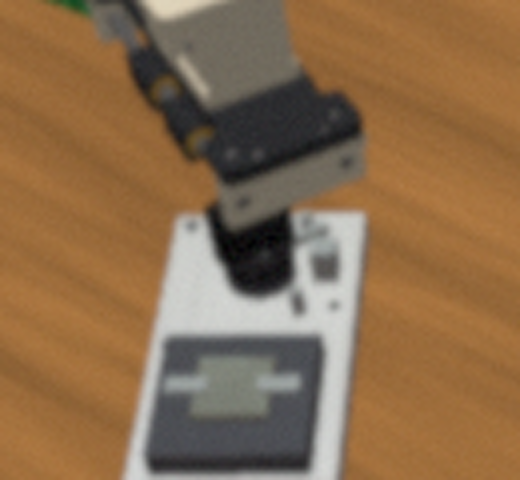

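The fingers hold the bar at about (255,225) with 30 N and little side force. Pulling up 18 mm.

Request:
step_arm(deltas=[0,0,3,0,5,0,0,3,0,5,0,0,3,0,5,0,0,3,0,5,0,0,3,0,5,0,0,3,0,5,0,0,0,0,5,0,0,0,0,5,0,0,0,0,5,0,0,0,0,5])

```text
time: 5.25
tool_pos: [536.1, -250.7, 70.6]
tcp_rot: [3.141, -0.001, -0.401]
contact_force: [-2.8, -3.2, 2.3]
grip_width: 12.8
finger_force: 30.0
```

Run:
```python
from h import *
o=get_obs();print(o["contact_force"],o["moment"],o["tool_pos"],o["grip_width"])
b=capture("scene")[110:230,130:260,::-1]
cv2.imwrite("pics/crop4.png",cv2.resize(b,None,fx=4,fy=4,interpolation=cv2.INTER_CUBIC))
```

```text
[-2.78014535 -3.24501721  2.32300482] [-0.48047938  0.47123158 -0.00286037] [ 536.13103455 -250.73997743   70.60762801] 12.823422837941115
```

View pics/crop4.png

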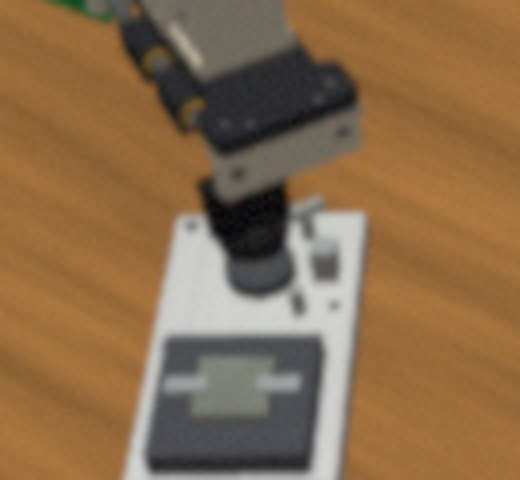

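The knob has risen: the pin is at (308,208), above the block at (325,260), and the collar is visible. Turning it 60° clockwise.

Request:
step_arm(deltas=[0,0,0,-6,5,0,0,0,-7,5,0,0,0,-7,5,0,0,0,-8,5,0,0,0,-8,5,0,0,0,-8,5,0,0,0,-8,5,0,0,0,-8,5,0,0,0,0,5,0,0,0,0,5])

```text
time: 6.55
tool_pos: [536.9, -250.2, 70.5]
tcp_rot: [-3.14, 0.0, -1.445]
contact_force: [2.1, 1.4, 3.4]
grip_width: 12.6
finger_force: 30.0
```

Run:
```python
from h import *
o=get_obs();print(o["contact_force"],o["moment"],o["tool_pos"],o["tcp_rot"],o["grip_width"])
b=capture("scene")[110:230,130:260,::-1];a=capture("top")[185:255,350:430,::-1]
cv2.imwrite("pics/crop5.png",np.hstack([cv2.resize(b,(430,400),interpolation=2),cv2.resize(a,(370,400),interpolation=2)]))
```

```text
[2.05686175 1.36944359 3.4072562 ] [ 0.2563674  -0.35735217 -0.01505278] [ 536.85115577 -250.19367211   70.54317017] [-3.13990157e+00  1.26983851e-05 -1.44542842e+00] 12.634972144654057
```

View pics/crop5.png

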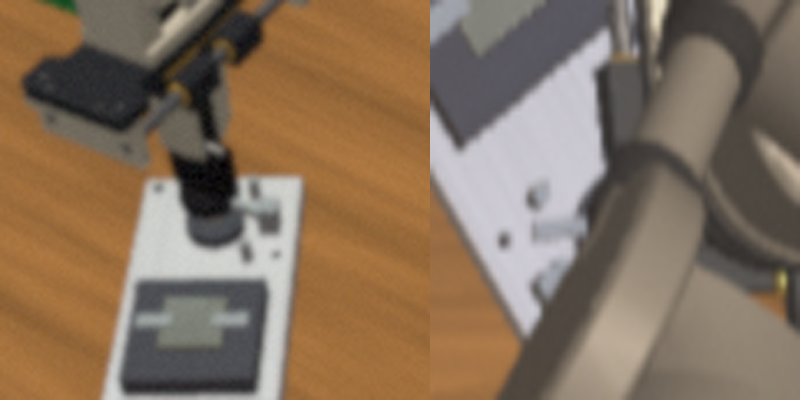

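The pin tip is at (538,230) in the right panel, pointing roughly towards the dot at (505,240). I'll measure its angle against the block and posts.

Run:
```python
from h import *
T=lambda x,y:(350+(x-430)/4.625-.4,185+y/5.714-.4)
A=np.array([536.5,-250.5])
for z in (50,53,56):
    p=onz("top",T(536,230),z);q=onz("top",T(580,228),z)
    d=p[:2]-A;e=p[:2]-q[:2];print(p,np.hypot(*d),np.degrees(np.arctan2(*d[::-1])),np.degrees(np.arctan2(*e[::-1])))
T0=lambda x,y:(350+(x-2)/5,185+(y-2)/5)
for n,u,z in(("dot",(80,210),25),("post1",(120,165),38),("post2",(205,288),38),("blk",(137,245),42),("pin0",(176,295),35)):
    d=onz("top",T0(*u),z)[:2]-A;print(n,np.hypot(*d),np.degrees(np.arctan2(*d[::-1])))
```

```text
[ 531.3 -209.5   50. ] 41.32844057062885 97.2281899099779 93.73139699916058
[ 531. -209.   53.] 41.862871377868956 97.54942176826327 93.75172907052611
[ 530.6 -208.4   56. ] 42.51141023301861 97.9776189363434 93.75172907052577
dot 50.3829336184387 97.06859511700321
post1 38.17250319274332 74.03398669100227
post2 36.94766569081193 174.87576926776677
blk 37.25184559186297 124.50060154716685
pin0 42.00190471871486 160.52969799053307
```

The pin is at 97.5° and the dot at 97.1°, so they line up. Pushing down.

Request:
step_arm(deltas=[0,0,-3,0,5,0,0,-3,0,5,0,0,-3,0,5,0,0,-3,0,5,0,0,-3,0,5,0,0,-3,0,5,0,0,-1,0,5,0,0,0,0,5,0,0,0,0,5,0,0,0,0,5])

```text
time: 7.9
tool_pos: [536.7, -250.5, 52.0]
tcp_rot: [-3.14, -0.001, -1.448]
contact_force: [3.1, 4.2, 9.0]
grip_width: 12.8
finger_force: 30.0
```

It is home: z is 52.0, against 52.2 at the grasp, and it is pressing on the stop. Releasing and retreating.

Request:
step_arm(deltas=[0,0,0,0,40,0,0,0,0,60,0,0,0,0,60,0,0,0,0,60,0,0,0,0,60,0,0,0,0,60,0,0,8,0,60,0,0,15,0,60,0,0,20,0,60,0,0,20,0,60])

```text
time: 9.15
tool_pos: [536.3, -250.8, 116.0]
tcp_rot: [-3.141, -0.001, -1.448]
contact_force: [-0.1, -0.4, 0.7]
grip_width: 60.1
finger_force: 0.0
```

Request:
step_arm(deltas=[0,0,20,0,60,-30,-50,10,0,60,-30,-50,10,0,60,-30,-50,10,0,60,-30,-50,0,0,60,-20,-30,0,0,60,0,0,0,0,60,0,0,0,0,60,0,0,0,0,60,0,0,0,0,60])

```text
time: 10.4
tool_pos: [396.8, -479.7, 164.4]
tcp_rot: [-3.142, -0.0, -1.446]
contact_force: [-0.1, -0.8, 0.7]
grip_width: 59.9
finger_force: 0.0
```

Run:
```python
from h import *
o=get_obs();print(o["time"],o["contact_force"],o["tool_pos"],o["grip_width"])
b=capture("scene")[110:230,130:260,::-1];a=capture("top")[185:255,350:430,::-1]
cv2.imwrite("pics/crop6.png",np.hstack([cv2.resize(b,(430,400),interpolation=2),cv2.resize(a,(370,400),interpolation=2)]))
```

```text
10.4 [-0.06893536 -0.77279277  0.73637836] [ 396.81205485 -479.71783897  164.43940538] 59.889741405431025
```

View pics/crop6.png

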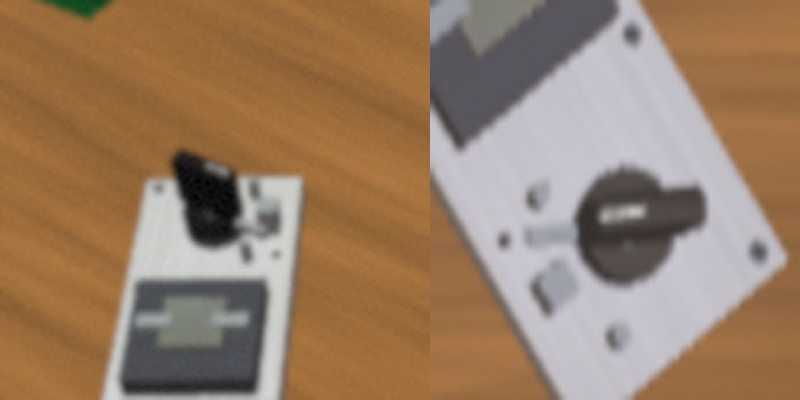

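The knob is down, its pin at (550,233) sits between the block (555,285) and the post (538,193), pointing at the dot (505,240). The arm is clear, so I'll hand it in.

```bash
python3 -c "
from plant import *
print(close_job())"
```

```text
the job is handed in; nothing more can be done
None
```

The square-table stage's knob was pulled up, turned clockwise, pushed home in the locked slot and let go; I never moved the arm to the round-table stage. The job is handed in, after about 10.5 s on the robot's clock, but `close_job()` returned no verdict.

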